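Move the row of drained cups to the cup stand in the same order

ROBOT

A 6-joint arm with a two-finger parallel gripper is mounted at the origin on the work surface. World frame = base frame: x ahead of the robot, y to its left, z up, the work surface at z = 0. Lengths are in m, angles in rad, forces in N, time in s.
With the tool pointing down it reaches from about 0.375 to 0.9 m from the base axis. Payload 3.1 kg.
Tool frame: the origin (TCP) lies on the centre line of the jaws, within the pads' length; the fingertips stand 22 mm ahead of it and the grasp point (between the pads) lies 3 mm ahead of it; z points along the fingers, y is the line along which they close (so a half turn about z gives the same grasp; the last joint's range is limited). The gripper opens to 85 mm and grips with 20 to 120 N. Pads are 22 mm wide; open, the fingers measure 114 mm over their backs; the gripper's body (76 mm by 85 mm) begins 54 mm behind the grasp point. The pads swing forward as they close: fully open they stand 13 mm farther back than shut.
Start: joints at [-1.286, 0.527, 1.433, -0, 1.181, -0.178], TCP at [0.279, -0.559, 0.253] pointing down, gripper open.
Joint ranges: [-3.08, 3.08], [-0.75, 2.2], [0.22, 2.44], [-1.43, 4.57], [0, 2.65], [-2.85, 2.85]. Speed limits (rad/s): [2.79, 2.79, 3.14, 3.14, 3.14, 3.14].

INTERFACE

Orientations are given as a unit quaternion [x, y, z, w].
In Python, from station import manip gives the robot as it stands.
- The arm moves only by the tool drive_effector, called after "Request:" by a JSON object that holds its "method" and its "body", one argument or row to a line. Schema: {"type":"object","properties":{"moves":{"type":"array","items":{"type":"array","items":{"type":"number"},"minItems":5,"maxItems":5},"minItems":1,"maxItems":20},"clamp_n":{"type":"number"},"only":{"type":"string"},"quiet":{"type":"boolean"},"lines":{"type":"string"}},"required":["moves"],"additionalProperties":false}. moves is a list of rows, 1 to 20 of them, each of 5 numbers: dx, dy, dz in units of 5 mm, then a turn about the tool's z in units of 0.1 rad, then the opening from 0.0 (shut) to 1.0 (fully open); each row is the pose to reach, as a shift and turn from the pose commanded when the call began, along the tool's axes at that moment; what a row does not reach only later rows make up. A row lasts 1/10 s, in which the tool goes at most 0.05 m and 0.15 rad, less where a joint would pass 70% of its speed; a pose out of reach is approached as far as the arm can. The fingers move at their own pace and stop on an object; clamp_n is the grip in N (left out, the last holds). Time passes only in rows, so rows that do not move let the fingers close. The tool returns the time, the measured TCP pose, the force, the opening and the grip force at its end. only (a regular expression) keeps the lines of the reply that match it, lines (a string "A,B") keeps lines A to B, and quiet returns only ok. Input that does not fit is refused with a message, and nothing moves.
- manip.sense(): the state, without advancing time (a new reading comes with each control period).
- manip.snapshot(name): name is "side" or "top"; returns a dict with "pixels" (480x640x3 uint8, red, green, blue), "range_z" (480x640 float32, m along the optical axis (not along the pixel's ray), 0 where there is no reading), "fov_y" (degrees; the focal length in pixels is half the picture's height over the tangent of half this angle, whatever the lens; pixels are square), "cx", "cy" (the principal point, pixels), "R" (3x3) and "t" (3): a world point X has camera coordinates R X + t. Camera axes: x right, y down, z forward; pixel columns grow to the right and rows downward; lengths in m; the calibration is good to about 2 mm. A picture is of the moment at which its call begins.
- manip.sign_off(): hands the job in; it is judged then, once.
The state is a dict: "t": time; "q": joint angles; "qd": joint speeds; "tau": joint torques, N m; "tcp_pos": TCP position; "tool_rot": TCP orientation; "force": force on the tool from outside, world axes, zero at the start; "ft_torque": the same for the moment, N m; "finger_gap": opening from 0.0 (shut) to 1.0 (fully open); "gripper_force": force on a finger pad.
Only numpy, scipy, OpenCV 4.12 (cv2) and the standard library are available. Lean on these libraries where they do the work, as an engineer would, in place of code of your own. Each camera call takes 0.05 s, during which the arm holds its last target. There are 200 camera calls.

TASK

Take the four drained cups out of the front bay of the black drainer and put them mouth down on the white cup stand, one over each peg, in the same left-to-right order as they stand in the drainer now, because everyone in the house knows their cup by its place in the row. Set each cup down on the tray rather than letting it fall, knock none over, and leave the ladle lying on the drainer as it is.

Things in the scene. Friction and masses are not known exactly. Their poses are not given: they have to be found in the camera images.
- cup_tall: The taller of the two blue plastic cups, hollow, 115 mm tall, 68 mm across at the rim (bottom, as it stands) narrowing evenly to 54 mm at the top, about 70 g. Stands mouth down at the start. Origin: centre of the rim it stands on; z up out of its closed end, which is on top. Round, so its yaw has no meaning. 
- cup_short: The shorter blue plastic cup, hollow, 70 mm tall, 68 mm across at the rim (bottom) narrowing to 57 mm at the top, 66 mm inside deep, about 50 g. Stands mouth down at the start. Origin: centre of the rim it stands on; z up out of its closed end, which is on top. Round, so its yaw has no meaning. 
- cup_steel: Straight stainless steel tumbler, hollow, 92 mm tall, 58 mm across at the rim, 56 mm at the top, about 110 g. Stands mouth down at the start. Origin: centre of the rim it stands on; z up out of its closed end, which is on top. Round, so its yaw has no meaning. 
- cup_ceramic: White ceramic tea cup without a handle, hollow, 80 mm tall, 68 mm across from the rim (bottom) up to 40 mm height, then rounded over to a foot ring 38 mm across on top; 70 mm deep inside, about 200 g. Stands mouth down at the start. Origin: centre of the rim it stands on; z up out of its closed end, which is on top. Round, so its yaw has no meaning. 
- drainer: Black slatted crate drainer, fixed, walls 75 mm high. Origin: on the plank under the middle of the cup row; y along the row, x across it, z up. Front bay x -82 to 75, y -177 to 177 mm, floor 8 mm up, holds the cups in one row, in any order, at y about -120, -40, 40, 120 mm. Rear bay to x 183 mm, with the sliding lid section, top 80 mm up. To the left or right of the stand.
- stand: White cup drying stand, fixed: drip tray 130 x 345 mm, rim 16 mm high. Origin: on the plank under its middle; y along the peg row, same sense as the drainer's y (turned at most 0.3 rad from it), z up. Four grey pegs at x 0, y -120, -40, 40, 120 mm, 15 mm thick, tops 62 mm up, foot collar 27 mm wide, 17 mm up. A seated cup stands on the tray floor, 10 mm up, round its peg.
- ladle: Steel ladle lying on the drainer's lid section along the drainer's y, 265 mm long, its 70 mm bowl hanging into the open end of the rear bay. Loose. Origin: underside of the handle, 122 mm from the middle of the bowl; y towards the bowl. Top about 85 mm above the plank. Stays where it is.

How it is judged:
At the end, for the whole second after the job is handed in: All four cups stand mouth down on the tray, each over a peg (within 22 mm of its axis, tilt under 0.1 rad), released and at rest, in the same order along the stand as they stood along the drainer (each has moved as far as the racks lie apart, give or take 30 mm; one peg is 80 mm) ((y of cup_tall in the frame of stand between -0.142 and -0.098 m or y of cup_tall in the frame of stand between -0.062 and -0.018 m or y of cup_tall in the frame of stand between 0.018 and 0.062 m or y of cup_tall in the frame of stand between 0.098 and 0.142 m) and x of cup_tall in the frame of stand between -0.022 and 0.022 m and z of cup_tall in the frame of stand between 0.004 and 0.016 m and angle between each of cup_tall, cup_short, cup_steel, cup_ceramic's own z axis and vertical below 0.1 rad and contact force between the fingers and cup_tall below 0.05 N and linear speed of each of cup_tall, cup_short, cup_steel, cup_ceramic below 0.03 m/s and (y of cup_short in the frame of stand between -0.142 and -0.098 m or y of cup_short in the frame of stand between -0.062 and -0.018 m or y of cup_short in the frame of stand between 0.018 and 0.062 m or y of cup_short in the frame of stand between 0.098 and 0.142 m) and x of cup_short in the frame of stand between -0.022 and 0.022 m and z of cup_short in the frame of stand between 0.004 and 0.016 m and contact force between the fingers and cup_short below 0.05 N and (y of cup_steel in the frame of stand between -0.142 and -0.098 m or y of cup_steel in the frame of stand between -0.062 and -0.018 m or y of cup_steel in the frame of stand between 0.018 and 0.062 m or y of cup_steel in the frame of stand between 0.098 and 0.142 m) and x of cup_steel in the frame of stand between -0.022 and 0.022 m and z of cup_steel in the frame of stand between 0.004 and 0.016 m and contact force between the fingers and cup_steel below 0.05 N and (y of cup_ceramic in the frame of stand between -0.142 and -0.098 m or y of cup_ceramic in the frame of stand between -0.062 and -0.018 m or y of cup_ceramic in the frame of stand between 0.018 and 0.062 m or y of cup_ceramic in the frame of stand between 0.098 and 0.142 m) and x of cup_ceramic in the frame of stand between -0.022 and 0.022 m and z of cup_ceramic in the frame of stand between 0.004 and 0.016 m and contact force between the fingers and cup_ceramic below 0.05 N and ((horizontal distance between drainer and stand between 0.4149 and 0.43 m and distance of cup_tall from where it was at the start of the episode between 0.385 and 0.46 m and distance of cup_short from where it was at the start of the episode between 0.385 and 0.46 m and distance of cup_steel from where it was at the start of the episode between 0.385 and 0.46 m and distance of cup_ceramic from where it was at the start of the episode between 0.385 and 0.46 m) or (horizontal distance between drainer and stand between 0.4299 and 0.445 m and distance of cup_tall from where it was at the start of the episode between 0.4 and 0.475 m and distance of cup_short from where it was at the start of the episode between 0.4 and 0.475 m and distance of cup_steel from where it was at the start of the episode between 0.4 and 0.475 m and distance of cup_ceramic from where it was at the start of the episode between 0.4 and 0.475 m) or (horizontal distance between drainer and stand between 0.4449 and 0.46 m and distance of cup_tall from where it was at the start of the episode between 0.415 and 0.49 m and distance of cup_short from where it was at the start of the episode between 0.415 and 0.49 m and distance of cup_steel from where it was at the start of the episode between 0.415 and 0.49 m and distance of cup_ceramic from where it was at the start of the episode between 0.415 and 0.49 m) or (horizontal distance between drainer and stand between 0.4599 and 0.475 m and distance of cup_tall from where it was at the start of the episode between 0.43 and 0.505 m and distance of cup_short from where it was at the start of the episode between 0.43 and 0.505 m and distance of cup_steel from where it was at the start of the episode between 0.43 and 0.505 m and distance of cup_ceramic from where it was at the start of the episode between 0.43 and 0.505 m) or (horizontal distance between drainer and stand between 0.4749 and 0.49 m and distance of cup_tall from where it was at the start of the episode between 0.445 and 0.52 m and distance of cup_short from where it was at the start of the episode between 0.445 and 0.52 m and distance of cup_steel from where it was at the start of the episode between 0.445 and 0.52 m and distance of cup_ceramic from where it was at the start of the episode between 0.445 and 0.52 m))); the robot touches nothing.
It fails at once if the ladle is shifted by more than 30 mm (distance of ladle from where it was at the start of the episode above 0.03 m).
It fails at once if a cup is let fall or knocked flying (moving faster than 0.7 m/s, as after a fall of 25 mm, with no finger on it) ((contact force between the fingers and cup_tall below 0.01 N and linear speed of cup_tall above 0.7 m/s) or (contact force between the fingers and cup_short below 0.01 N and linear speed of cup_short above 0.7 m/s) or (contact force between the fingers and cup_steel below 0.01 N and linear speed of cup_steel above 0.7 m/s) or (contact force between the fingers and cup_ceramic below 0.01 N and linear speed of cup_ceramic above 0.7 m/s)).
It fails at once if a cup is knocked over (angle between any of cup_tall, cup_short, cup_steel, cup_ceramic's own z axis and vertical above 0.8 rad).
It also fails if it takes over 106 s, if anything falls off the work surface, if the arm or the gripper's body presses on something with over 40 N, if the wrist force passes 120 N, or if a joint passes its speed limit or range.

## Working session

There is one attempt and no reset: what is moved stays moved. The work goes in short steps, Python scripts to look and compute and a tool call to move; the robot and the scene stay as the last step left them, time stands still between calls to the robot, and variables do not carry over. Pictures are saved under pics/ and viewed, at most 14 in all, crops included, and the job is handed in when it is done.

```bash
ls; mkdir -p pics; python3 - <<'E'
from station import manip
import cv2,numpy as np
for n in("side","top"):
    s=manip.snapshot(n); cv2.imwrite(f"pics/{n}0.png",s["pixels"][:,:,::-1]); np.savez(f"{n}0.npz",**s)
    print(n,s["fov_y"],s["cx"],s["cy"],s["R"].round(3).tolist(),s["t"],(s["range_z"]>0).mean())
print(manip.sense())
E
```

```text
pics
station.py
side 56.013524158133094 321.69906239802884 237.19690278310532 [[-0.818, -0.575, 0.018], [-0.35, 0.473, -0.809], [0.457, -0.667, -0.588]] [0.47781929 0.27339268 0.72774193] 0.9959375
top 54.639698200114545 315.53940346941675 225.84340688481356 [[-0.002, -1.0, -0.015], [-0.985, 0.005, -0.171], [0.171, 0.014, -0.985]] [0.00163852 0.57462203 0.82775106] 0.9960384114583334
{'t': 0.1, 'q': array([-1.28649053e+00,  5.28398594e-01,  1.43376976e+00,  4.58094868e-06,
        1.18140890e+00, -1.78499638e-01]), 'qd': array([ 0.00012407, -0.00156804, -0.00263106, -0.00109532, -0.00014951,
        0.00087455]), 'tau': array([-5.96825448e-04, -4.43304563e+01, -1.78585839e+01, -2.52032996e-04,
        3.86376661e-03, -1.27629704e-06]), 'tcp_pos': array([ 0.27889401, -0.55865247,  0.25241724]), 'tool_rot': array([ 9.73345369e-01,  2.29342118e-01, -5.03561297e-05, -9.91025090e-04]), 'force': array([0.26741255, 0.38219036, 0.9310938 ]), 'ft_torque': array([-0.01700497, -0.00820899,  0.02733179]), 'gripper_force': 0.0, 'finger_gap': 0.9974649041564804}
```
View pics/top0.png

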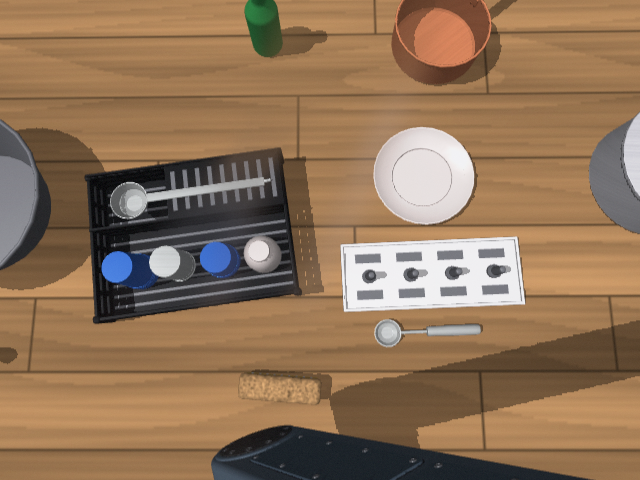

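View pics/side0.png

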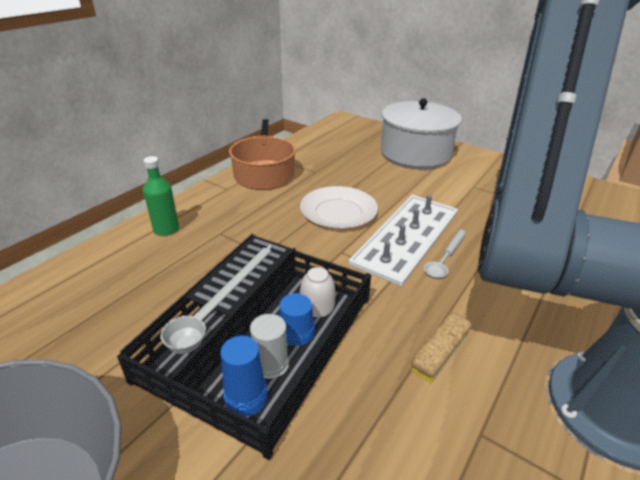

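Left to right in the top view: tall at (117,268), steel at (165,262), short at (216,258) and ceramic at (260,250). The pegs run from (370,275) to (495,270). The ladle is at (130,200)–(270,182). The side view agrees. Next I'll measure from both clouds.

```bash
cat > h.py <<'E'
import numpy as np,cv2
def cloud(s):
    v,u=np.mgrid[:480,:640]; f=240/np.tan(np.radians(float(s["fov_y"]))/2); z=s["range_z"]
    c=np.stack([(u-s["cx"])/f*z,(v-s["cy"])/f*z,z],-1)
    return (c-s["t"])@s["R"]
def proj(s,X):
    f=240/np.tan(np.radians(float(s["fov_y"]))/2); c=np.atleast_2d(X)@s["R"].T+s["t"]
    return np.c_[c[:,0]/c[:,2]*f+s["cx"],c[:,1]/c[:,2]*f+s["cy"]]
def tops(s,p,z0,dz=.006):
    W=cloud(s); return W[(abs(W[...,2]-z0)<dz)&(np.linalg.norm(W[...,:2]-p,axis=-1)<.05)]
def circ(P):
    c,r=cv2.minEnclosingCircle(P[:,:2].astype(np.float32)); return np.round([*c,r],4)
E
python3 - <<'E'
from h import *
S={n:dict(np.load(n+"0.npz")) for n in("top","side")}
W=cloud(S["top"])
print("table",np.median(W[420:440,60:200,2]))
for n,(u,v),h in(("tall",(117,267),.123),("steel",(165,262),.1),("short",(216,257),.078),("cer",(260,250),.088)):
    p=W[v-4:v+5,u-4:u+5].reshape(-1,3); m=np.median(p,0); print(n,m.round(4))
    for k in S:
        P=tops(S[k],m[:2],m[2],.004); print("  ",k,len(P),np.median(P[:,2]).round(4),P[:,:2].min(0).round(4),P[:,:2].max(0).round(4),circ(P))
for k in S:
    W=cloud(S[k]); px=S[k]["pixels"]
    m=(W[...,2]>.03)&(W[...,2]<.08)&(W[...,1]<-.02)&(W[...,1]>-.35)&(W[...,0]>.4)&(W[...,0]<.6)
    n,l,st,c=cv2.connectedComponentsWithStats(m.astype(np.uint8))
    for i in range(1,n):
        if st[i,4]>8:
            P=W[l==i]; print(k,"peg",st[i,4],c[i].round(),P.mean(0).round(4),P[:,2].max().round(4), P[P[:,2]>P[:,2].max()-.01].mean(0).round(4))
W=cloud(S["top"])
for u,v in((341,245),(518,237),(524,303),(346,311),(88,177),(281,151),(299,292),(97,320)):print(u,v,W[v,u].round(3))
T=S["top"]["pixels"][140:340,70:540];cv2.imwrite("pics/c1.png",cv2.resize(T[90:,:],None,fx=1.7,fy=1.7)[:,:,::-1])
cv2.imwrite("pics/c2.png",cv2.resize(S["top"]["pixels"][225:325,330:530],None,fx=4,fy=4,interpolation=cv2.INTER_CUBIC)[:,:,::-1])
cv2.imwrite("pics/c3.png",cv2.resize(S["side"]["pixels"][180:290,345:465],None,fx=5,fy=5,interpolation=cv2.INTER_CUBIC)[:,:,::-1])
E
```

```text
table 0.0003031680359564698
tall [0.4919 0.3385 0.1234]
   top 791 0.1231 [0.4665 0.3124] [0.5198 0.3669] [0.4934 0.3397 0.0275]
   side 803 0.1208 [0.4669 0.3142] [0.5206 0.3672] [0.4932 0.3403 0.0277]
steel [0.5024 0.2645 0.1005]
   top 807 0.1001 [0.4777 0.2378] [0.5329 0.3144] [0.501  0.2757 0.039 ]
   side 603 0.0976 [0.4769 0.2395] [0.5329 0.2945] [0.5052 0.2662 0.0284]
short [0.5132 0.1797 0.0786]
   top 778 0.0783 [0.4862 0.153 ] [0.5425 0.2093] [0.5142 0.1816 0.0292]
   side 492 0.0757 [0.4857 0.1545] [0.542  0.2108] [0.5137 0.1829 0.0285]
cer [0.5244 0.0988 0.0887]
   top 355 0.0881 [0.5066 0.0826] [0.5427 0.1205] [0.5245 0.1014 0.0192]
   side 157 0.0855 [0.5048 0.0843] [0.5428 0.1207] [0.524  0.1035 0.0199]
top peg 95 [499. 269.] [ 0.4917 -0.3382  0.0511] 0.0637 [ 0.492  -0.34    0.0593]
top peg 83 [456. 271.] [ 0.4884 -0.2587  0.0523] 0.0635 [ 0.4889 -0.2604  0.0593]
top peg 76 [413. 273.] [ 0.485  -0.1794  0.053 ] 0.0653 [ 0.4857 -0.1811  0.0595]
top peg 65 [370. 275.] [ 0.4817 -0.1001  0.0547] 0.0645 [ 0.4823 -0.1014  0.0599]
side peg 64 [428. 200.] [ 0.49   -0.3359  0.0455] 0.0618 [ 0.4909 -0.3373  0.0563]
side peg 69 [416. 215.] [ 0.4872 -0.2567  0.0452] 0.0596 [ 0.4872 -0.2581  0.0543]
side peg 75 [402. 230.] [ 0.4841 -0.1768  0.0453] 0.0584 [ 0.4838 -0.1781  0.0541]
side peg 82 [386. 247.] [ 0.481  -0.097   0.0456] 0.0594 [ 0.4814 -0.0983  0.0546]
341 245 [ 0.542 -0.049  0.019]
518 237 [ 0.559 -0.4   -0.001]
524 303 [ 0.43  -0.394  0.018]
346 311 [ 0.416 -0.058 -0.001]
88 177 [0.665 0.426 0.078]
281 151 [0.715 0.064 0.072]
299 292 [0.45  0.029 0.075]
97 320 [0.402 0.388 0.077]
```

View pics/c2.png

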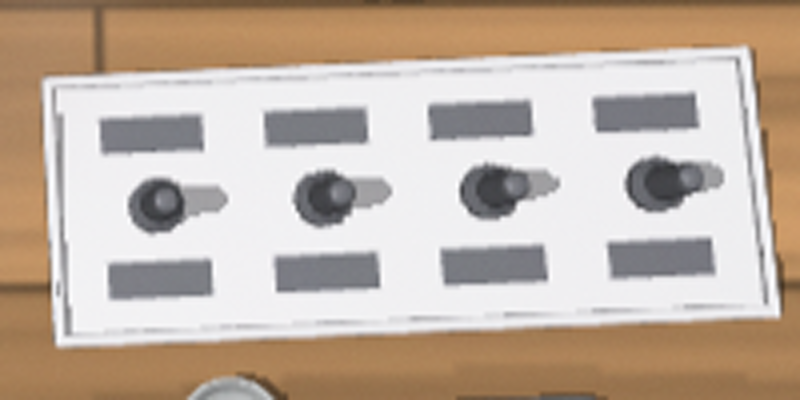

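View pics/c3.png

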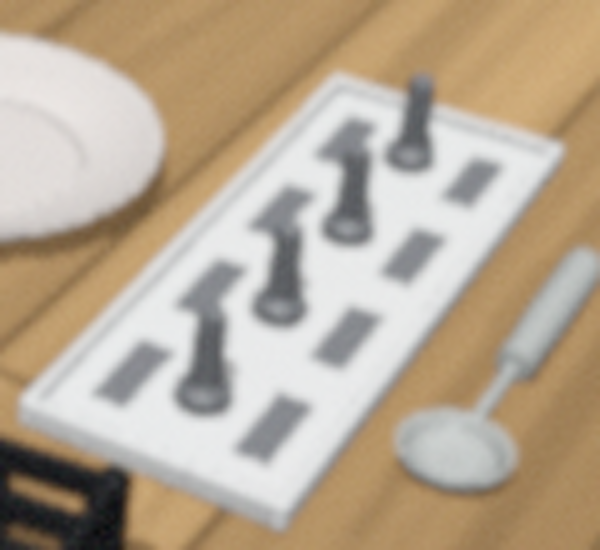

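The pegs (row at z 0.06, 80 mm apart) and the cup tops (123, 100, 78 and 88 mm high) match the given sizes in both views. The row axis is turned about 0.13 rad for the drainer and 0.04 rad for the stand. I'll go ceramic, short, steel, tall, so that no cup passes over a taller one, and close the fingers across the row.

```bash
cat > go.py <<'E'
import sys,numpy as np
from station import manip
from scipy.spatial.transform import Rotation as R
C=dict(tall=(.4933,.3400),steel=(.5052,.2665),short=(.5140,.1820),cer=(.5243,.1020))
P=dict(tall=(.4825,-.1016),steel=(.4857,-.1815),short=(.4889,-.2615),cer=(.4921,-.3414))
s=manip.sense(); r=R.from_quat(s["tool_rot"]); M=r.as_matrix(); a=np.arctan2(M[1,1],M[0,1])
print("now",s["t"],s["tcp_pos"].round(4),"ang",a.round(3),"gap",round(s["finger_gap"],3),"F",s["force"].round(1),s["gripper_force"])
for n,d,w in [(k,C,.132) for k in C]+[(k,P,.04) for k in P]:
    if len(sys.argv)>1 and n not in sys.argv[1:]: continue
    g=np.array([*d[n],s["tcp_pos"][2]])-s["tcp_pos"]; print(n,"drainer" if d is C else "stand",(M.T@g).round(4),"turn",round(a-w,3))
E
python3 go.py cer
```

```text
now 0.1 [ 0.2789 -0.5587  0.2524] ang -1.108 gap 0.997 F [0.3 0.4 0.9] 0.0
cer drainer [ 0.5145 -0.4816  0.0011] turn -1.24
cer stand [ 0.2878 -0.0992  0.0003] turn -1.148
```

The rows are not in the units I measure in: shifts go in units of 5 mm and turns go in units of 0.1 rad. I convert before sending: 0.5145 m is 102.9, 0.5 m is 100, -0.1 rad is -1.

Request:
{"method": "drive_effector", "body": {
  "moves": [
    [6, -6, 0, -1, 1],
    [18, -16, 0, -2, 1],
    [30, -28, 0, -3.5, 1],
    [40, -38, 0, -5, 1],
    [50, -48, 0, -6.5, 1],
    [60, -56, 0, -8, 1],
    [68, -64, 0, -9, 1],
    [76, -72, 0, -10, 1],
    [84, -80, 0, -11, 1],
    [92, -86, 0, -11.5, 1],
    [100, -92, 0, -12, 1],
    [102.9, -96.32, 0, -12.4, 1],
    [102.9, -96.32, 0, -12.4, 1],
    [102.9, -96.32, 0, -12.4, 1],
    [102.9, -96.32, 0, -12.4, 1]
  ],
  "clamp_n": 40
}}

```text
t: 1.6
tcp_pos: [0.5254, 0.1057, 0.2531]
tool_rot: [0.657, 0.754, 0.001, -0.0]
force: [-0.3, 0.3, -0.6]
finger_gap: 1.0
gripper_force: 0.0
```

```bash
python3 go.py cer
python3 - <<'E'
from h import *; from station import manip
s=manip.snapshot("top"); cv2.imwrite("pics/t1.png",s["pixels"][:,:,::-1])
E
```

```text
now 1.6 [0.5254 0.1057 0.2531] ang 0.137 gap 1.0 F [-0.3  0.3 -0.6] 0.0
cer drainer [-0.0036 -0.0016 -0.    ] turn 0.005
cer stand [-0.4384 -0.094  -0.0007] turn 0.097
```

View pics/t1.png

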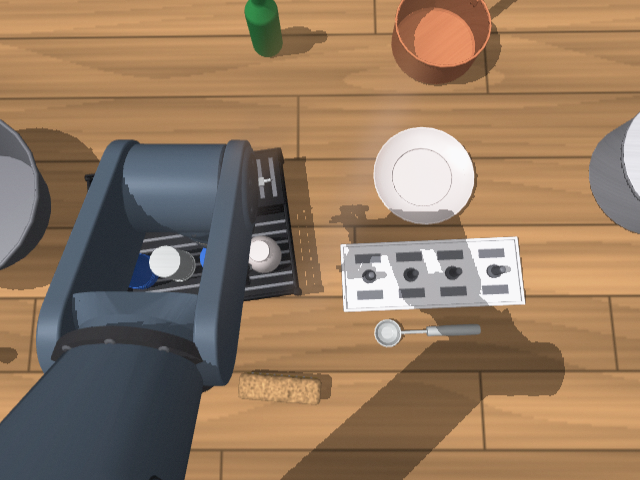

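The wrist, seen high and pushed outward by perspective, hides the tall and short cups; the ceramic cup at (262,252) is clear. I'll lower part-way and check from the side.

Request:
{"method": "drive_effector", "body": {
  "moves": [
    [-0.72, -0.32, 6, 0.05, 1],
    [-0.72, -0.32, 14, 0.05, 1],
    [-0.72, -0.32, 21, 0.05, 1],
    [-0.72, -0.32, 25.6, 0.05, 1],
    [-0.72, -0.32, 25.6, 0.05, 1],
    [-0.72, -0.32, 25.6, 0.05, 1]
  ]
}}

```text
t: 2.25
tcp_pos: [0.5231, 0.0966, 0.1253]
tool_rot: [0.661, 0.75, -0.0, -0.0]
force: [-0.2, 0.9, 0.3]
finger_gap: 0.998
gripper_force: 0.0
```

```bash
python3 go.py cer
python3 - <<'E'
from h import *; from station import manip
s=manip.snapshot("side"); cv2.imwrite("pics/s1.png",cv2.resize(s["pixels"][190:400,190:450],None,fx=2.8,fy=2.8)[:,:,::-1])
E
```

```text
now 2.25 [0.5231 0.0966 0.1253] ang 0.126 gap 0.998 F [-0.2  0.9  0.3] 0.0
cer drainer [ 0.0052  0.0019 -0.    ] turn -0.006
cer stand [-4.306e-01 -8.570e-02  1.000e-04] turn 0.086
```

View pics/s1.png

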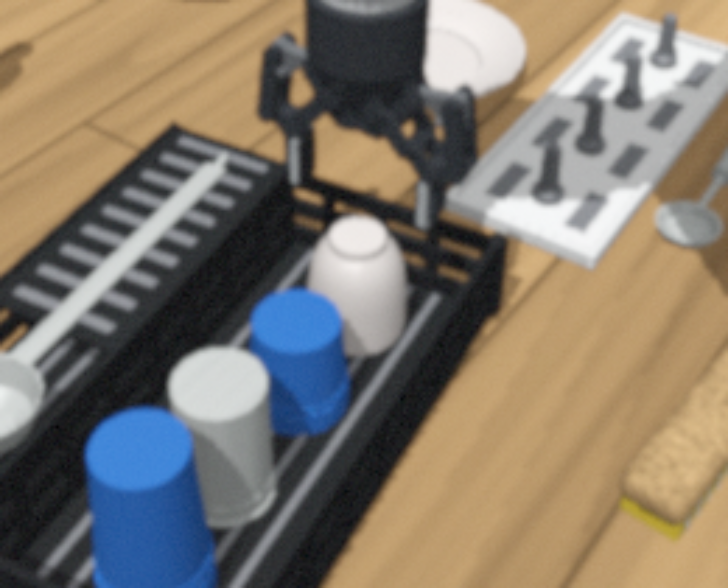

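The fingers, at (298,165) and (427,205), straddle the ceramic cup (358,285) across the row. The last reading was taken before the arm settled, so there is 5 mm left to correct as I descend and grip.

In the tool's units: 0.082 m is 16.4, 0.07 m is 14, -0.006 rad is -0.06.

Request:
{"method": "drive_effector", "body": {
  "moves": [
    [1.04, 0.38, 0, -0.06, 1],
    [1.04, 0.38, 0, -0.06, 1],
    [1.04, 0.38, 6, -0.06, 1],
    [1.04, 0.38, 10, -0.06, 1],
    [1.04, 0.38, 14, -0.06, 1],
    [1.04, 0.38, 16.4, -0.06, 1],
    [1.04, 0.38, 16.4, -0.06, 1],
    [1.04, 0.38, 16.4, -0.06, 1],
    [1.04, 0.38, 16.4, -0.06, 1],
    [1.04, 0.38, 16.4, -0.06, 1]
  ],
  "clamp_n": 40
}}

```text
t: 3.3
tcp_pos: [0.5252, 0.1031, 0.0443]
tool_rot: [0.659, 0.753, 0.001, 0.001]
force: [-0.3, 0.3, 0.4]
finger_gap: 1.004
gripper_force: 0.0
```

```bash
python3 go.py cer
```

```text
now 3.3 [0.5252 0.1031 0.0443] ang 0.133 gap 1.004 F [-0.3  0.3  0.4] 0.0
cer drainer [-0.0009 -0.001  -0.    ] turn 0.001
cer stand [-4.361e-01 -9.180e-02 -1.000e-04] turn 0.093
```

Grip, then lift 5 mm to check.

Request:
{"method": "drive_effector", "body": {
  "moves": [
    [0, 0, 0, 0, 0],
    [0, 0, 0, 0, 0],
    [0, 0, 0, 0, 0],
    [0, 0, 0, 0, 0],
    [0, 0, 0, 0, 0],
    [0, 0, 0, 0, 0],
    [0, 0, 0, 0, 0],
    [0, 0, 0, 0, 0]
  ],
  "clamp_n": 40
}}

```text
t: 4.1
tcp_pos: [0.5247, 0.103, 0.0444]
tool_rot: [0.659, 0.752, 0.0, 0.0]
force: [-0.2, -0.8, 6.8]
finger_gap: 0.746
gripper_force: 43.0
```

Request:
{"method": "drive_effector", "body": {
  "moves": [
    [0, 0, -1, 0, 0],
    [0, 0, -4, 0, 0],
    [0, 0, -8, 0, 0],
    [0, 0, -13, 0, 0],
    [0, 0, -18, 0, 0],
    [0, 0, -22, 0, 0],
    [0, 0, -22, 0, 0],
    [0, 0, -22, 0, 0],
    [0, 0, -22, 0, 0],
    [0, 0, -22, 0, 0]
  ]
}}

```text
t: 5.1
tcp_pos: [0.5236, 0.103, 0.152]
tool_rot: [0.659, 0.753, -0.001, -0.001]
force: [-0.4, -0.2, -2.2]
finger_gap: 0.743
gripper_force: 44.8
```

```bash
python3 go.py cer
python3 - <<'E'
from h import *; from station import manip
s=manip.snapshot("side"); cv2.imwrite("pics/s2.png",cv2.resize(s["pixels"][150:400,190:450],None,fx=2,fy=2)[:,:,::-1])
E
```

```text
now 5.1 [0.5236 0.103  0.152 ] ang 0.133 gap 0.743 F [-0.4 -0.2 -2.2] 44.79508679587525
cer drainer [-0.0011  0.0006 -0.    ] turn 0.001
cer stand [-4.363e-01 -9.010e-02  1.000e-04] turn 0.093
```

View pics/s2.png

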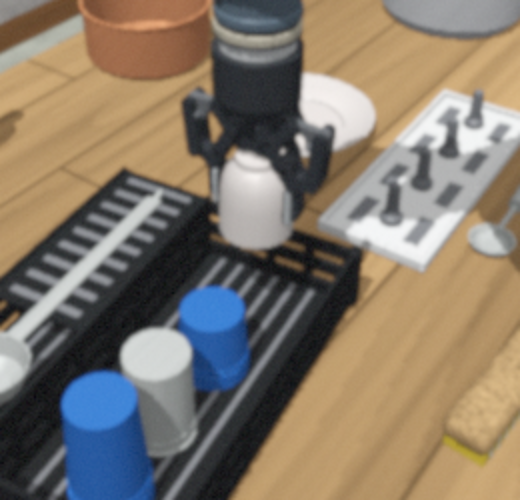

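The ceramic cup is lifted, upright in the jaws at (255,205), with 2.2 N on the wrist (about 200 g). Carry it to the far-right peg.

Request:
{"method": "drive_effector", "body": {
  "moves": [
    [-2, 0, 0, 0, 0],
    [-6, -1, 0, 0.1, 0],
    [-12, -2, 0, 0.2, 0],
    [-20, -4, 0, 0.3, 0],
    [-28, -6, 0, 0.4, 0],
    [-36, -8, 0, 0.5, 0],
    [-44, -9, 0, 0.5, 0],
    [-52, -11, 0, 0.6, 0],
    [-60, -12, 0, 0.7, 0],
    [-68, -14, 0, 0.8, 0],
    [-76, -16, 0, 0.85, 0],
    [-82, -17, 0, 0.93, 0],
    [-86, -17.8, 0, 0.93, 0],
    [-87.26, -18.02, 0, 0.93, 0],
    [-87.26, -18.02, 0, 0.93, 0],
    [-87.26, -18.02, 0, 0.93, 0],
    [-87.26, -18.02, 0, 0.93, 0],
    [-87.26, -18.02, 0, 0.93, 0]
  ]
}}

```text
t: 6.95
tcp_pos: [0.4933, -0.3399, 0.1534]
tool_rot: [0.692, 0.722, 0.0, -0.0]
force: [-0.5, -0.1, -2.7]
finger_gap: 0.739
gripper_force: 44.8
```

```bash
python3 go.py cer
python3 - <<'E'
from h import *; from station import manip
s=manip.snapshot("side"); cv2.imwrite("pics/s3.png",cv2.resize(s["pixels"][100:300,320:500],None,fx=3,fy=3)[:,:,::-1])
E
```

```text
now 6.95 [ 0.4933 -0.3399  0.1534] ang 0.042 gap 0.739 F [-0.5 -0.1 -2.7] 44.78137190370035
cer drainer [4.402e-01 4.940e-02 2.000e-04] turn -0.09
cer stand [-0.0015 -0.0013 -0.    ] turn 0.002
```

View pics/s3.png

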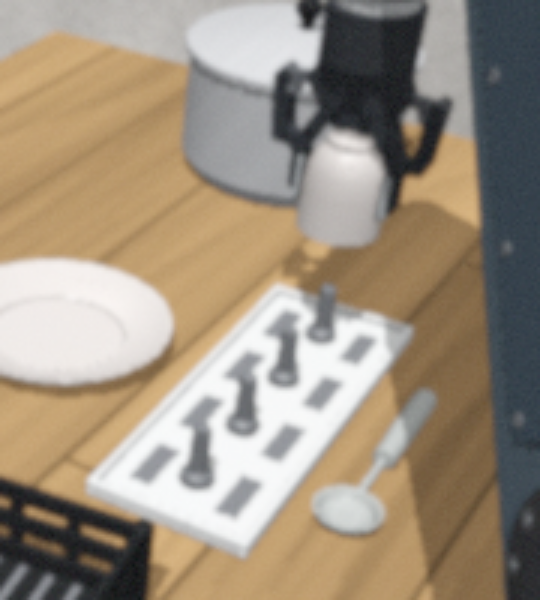

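The cup hangs upright at (342,195) above the last peg (323,310). I'll measure its rim height before lowering.

```bash
cat > low.py <<'E'
from h import *; from station import manip
s=manip.snapshot("side"); W=cloud(s); p=manip.sense()["tcp_pos"]
m=(np.linalg.norm(W[...,:2]-p[:2],axis=-1)<.042)&(W[...,2]>.075)&(W[...,2]<p[2]+.02)
z=W[m][:,2]; print("lowest",np.percentile(z,[0,1,3]).round(4)," rel tcp",(np.percentile(z,1)-p[2]).round(4)); q=W[m]; q=q[q[:,2]<np.percentile(z,1)+.025]; print("xy",q[:,:2].min(0).round(3),q[:,:2].max(0).round(3))
E
python3 low.py
```

```text
lowest [0.1119 0.1148 0.1165]  rel tcp -0.0386
xy [ 0.455 -0.352] [ 0.533 -0.303]
```

Request:
{"method": "drive_effector", "body": {
  "moves": [
    [-0.3, -0.26, 2, 0, 0],
    [-0.3, -0.26, 6, 0, 0],
    [-0.3, -0.26, 11, 0, 0],
    [-0.3, -0.26, 15, 0, 0],
    [-0.3, -0.26, 18, 0, 0],
    [-0.3, -0.26, 19.4, 0, 0],
    [-0.3, -0.26, 20.2, 0, 0],
    [-0.3, -0.26, 20.8, 0, 0],
    [-0.3, -0.26, 20.8, 0, 0],
    [-0.3, -0.26, 20.8, 0, 0],
    [-0.3, -0.26, 20.8, 0, 0]
  ]
}}

```text
t: 8.15
tcp_pos: [0.4922, -0.3432, 0.05]
tool_rot: [0.693, 0.721, -0.0, 0.001]
force: [-0.5, -0.6, -1.7]
finger_gap: 0.743
gripper_force: 44.7
```

```bash
python3 go.py cer
```

```text
now 8.15 [ 0.4922 -0.3432  0.05  ] ang 0.04 gap 0.743 F [-0.5 -0.6 -1.7] 44.74801701038814
cer drainer [ 4.436e-01  4.990e-02 -4.000e-04] turn -0.092
cer stand [ 0.0018 -0.     -0.    ] turn 0.0
```

In the tool's units: 0.003 m is 0.6, 0.002 m is 0.4.

Request:
{"method": "drive_effector", "body": {
  "moves": [
    [0, 0, 0.2, 0, 0],
    [0, 0, 0.4, 0, 0],
    [0, 0, 0.6, 0, 0],
    [0, 0, 0.6, 0, 0],
    [0, 0, 0.6, 0, 0],
    [0, 0, 0.6, 0, 0]
  ]
}}

```text
t: 8.75
tcp_pos: [0.4919, -0.343, 0.0465]
tool_rot: [0.693, 0.721, -0.0, 0.0]
force: [-0.3, 0.4, 0.9]
finger_gap: 0.746
gripper_force: 45.0
```

```bash
python3 go.py cer
```

```text
now 8.75 [ 0.4919 -0.343   0.0465] ang 0.04 gap 0.746 F [-0.3  0.4  0.9] 44.98908616584231
cer drainer [ 4.433e-01  5.020e-02 -1.000e-04] turn -0.092
cer stand [ 0.0016  0.0003 -0.    ] turn 0.0
```

Touchdown felt: the force went from -2 to +0.9 N. Release, rise, and go over to the short cup.

In the tool's units: -0.04 m is -8, -0.11 m is -22.

Request:
{"method": "drive_effector", "body": {
  "moves": [
    [0, 0, 0, 0, 0.9],
    [0, 0, 0, 0, 1],
    [0, 0, 0, 0, 1],
    [0, 0, 0, 0, 1],
    [0, 0, 0, 0, 1],
    [0, 0, -2, 0, 1],
    [0, 0, -8, 0, 1],
    [0, 0, -16, 0, 1],
    [0, 0, -22, 0, 1],
    [0, 0, -22, 0, 1],
    [0, 0, -22, 0, 1]
  ]
}}

```text
t: 9.85
tcp_pos: [0.4921, -0.3431, 0.1576]
tool_rot: [0.693, 0.721, -0.0, 0.001]
force: [-0.8, -0.0, 0.1]
finger_gap: 0.998
gripper_force: 0.0
```

Request:
{"method": "drive_effector", "body": {
  "moves": [
    [8, 0.6, 0, 0, 1],
    [18, 1.6, 0, -0.2, 1],
    [28, 2.4, 0, -0.4, 1],
    [38, 3.2, 0, -0.5, 1],
    [48, 4, 0, -0.6, 1],
    [58, 4.8, 0, -0.7, 1],
    [68, 5.6, 0, -0.8, 1],
    [78, 6.4, 0, -0.92, 1],
    [86, 7.2, 0, -0.92, 1],
    [94, 7.8, 0, -0.92, 1],
    [102, 8.4, 0, -0.92, 1],
    [104.8, 8.6, 0, -0.92, 1],
    [104.8, 8.6, 0, -0.92, 1],
    [104.8, 8.6, 0, -0.92, 1],
    [104.8, 8.6, 0, -0.92, 1],
    [104.8, 8.6, 0, -0.92, 1]
  ]
}}

```text
t: 11.45
tcp_pos: [0.5139, 0.1808, 0.1562]
tool_rot: [0.66, 0.751, -0.0, -0.0]
force: [0.2, 0.3, 0.1]
finger_gap: 1.0
gripper_force: 0.0
```

```bash
python3 go.py short
python3 - <<'E'
from h import *; from station import manip
s=manip.snapshot("side"); cv2.imwrite("pics/s4.png",cv2.resize(s["pixels"][120:420,180:480],None,fx=2,fy=2)[:,:,::-1])
E
```

```text
now 11.45 [0.5139 0.1808 0.1562] ang 0.13 gap 1.0 F [0.2 0.3 0.1] 0.0
short drainer [ 0.0011  0.0003 -0.    ] turn -0.002
short stand [-4.354e-01 -8.200e-02  2.000e-04] turn 0.09
```

View pics/s4.png

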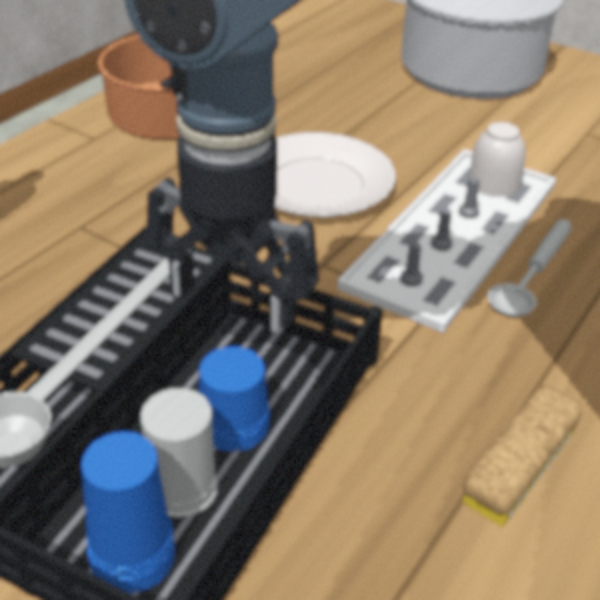

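The ceramic cup stands on the far peg at (499,160), and the jaws are over the short cup (233,395). Descend, grip, lift.

In the tool's units: 0.106 m is 21.2, 0.05 m is 10.

Request:
{"method": "drive_effector", "body": {
  "moves": [
    [0.2, 0, 4, 0, 1],
    [0.2, 0, 10, 0, 1],
    [0.2, 0, 15, 0, 1],
    [0.2, 0, 19, 0, 1],
    [0.2, 0, 21.2, 0, 1],
    [0.2, 0, 21.2, 0, 1],
    [0.2, 0, 21.2, 0, 1],
    [0.2, 0, 21.2, 0, 1],
    [0.2, 0, 21.2, 0, 0],
    [0.2, 0, 21.2, 0, 0],
    [0.2, 0, 21.2, 0, 0],
    [0.2, 0, 21.2, 0, 0],
    [0.2, 0, 21.2, 0, 0],
    [0.2, 0, 21.2, 0, 0],
    [0.2, 0, 21.2, 0, 0],
    [0.2, 0, 21.2, 0, 0]
  ],
  "clamp_n": 40
}}

```text
t: 13.1
tcp_pos: [0.5142, 0.1835, 0.0517]
tool_rot: [0.659, 0.752, 0.001, 0.001]
force: [-0.8, -0.7, 6.4]
finger_gap: 0.703
gripper_force: 42.2
```

Request:
{"method": "drive_effector", "body": {
  "moves": [
    [0, 0, -1, 0, 0],
    [0, 0, -4, 0, 0],
    [0, 0, -9, 0, 0],
    [0, 0, -15, 0, 0],
    [0, 0, -20, 0, 0],
    [0, 0, -22, 0, 0],
    [0, 0, -22, 0, 0],
    [0, 0, -22, 0, 0],
    [0, 0, -22, 0, 0],
    [0, 0, -22, 0, 0]
  ]
}}

```text
t: 14.1
tcp_pos: [0.513, 0.1833, 0.159]
tool_rot: [0.659, 0.752, -0.001, -0.001]
force: [-0.7, 0.0, -0.8]
finger_gap: 0.702
gripper_force: 43.2
```

```bash
python3 go.py short; python3 low.py
```

```text
now 14.1 [0.513  0.1833 0.159 ] ang 0.132 gap 0.702 F [-0.7  0.  -0.8] 43.23185243025364
short drainer [-0.0014  0.0009 -0.    ] turn -0.0
short stand [-4.377e-01 -8.230e-02  2.000e-04] turn 0.092
lowest [0.1112 0.1134 0.115 ]  rel tcp -0.0458
xy [0.479 0.165] [0.542 0.217]
```

Held, with the rim about 44 mm below the TCP. Carry it to the third peg and lower it to 2 mm above.

In the tool's units: -0.437 m is -87.4, -0.43 m is -86, 0.092 rad is 0.92.

Request:
{"method": "drive_effector", "body": {
  "moves": [
    [-2, 0, 0, 0, 0],
    [-6, -1, 0, 0.1, 0],
    [-12, -2, 0, 0.2, 0],
    [-20, -4, 0, 0.3, 0],
    [-28, -6, 0, 0.4, 0],
    [-36, -7, 0, 0.5, 0],
    [-44, -8, 0, 0.5, 0],
    [-52, -10, 0, 0.6, 0],
    [-60, -11, 0, 0.7, 0],
    [-68, -12, 0, 0.8, 0],
    [-76, -14, 0, 0.85, 0],
    [-82, -15.4, 0, 0.92, 0],
    [-86, -16.2, 0, 0.92, 0],
    [-87.4, -16.46, 0, 0.92, 0],
    [-87.4, -16.46, 0, 0.92, 0],
    [-87.4, -16.46, 0, 0.92, 0],
    [-87.4, -16.46, 0, 0.92, 0],
    [-87.4, -16.46, 0, 0.92, 0],
    [-87.4, -16.46, 0, 0.92, 0]
  ]
}}

```text
t: 16.05
tcp_pos: [0.4898, -0.2597, 0.1604]
tool_rot: [0.692, 0.722, -0.0, -0.0]
force: [0.4, -0.2, -0.1]
finger_gap: 0.705
gripper_force: 43.2
```

```bash
python3 go.py short; python3 low.py
```

```text
now 16.05 [ 0.4898 -0.2597  0.1604] ang 0.041 gap 0.705 F [ 0.4 -0.2 -0.1] 43.217464971821755
short drainer [4.404e-01 4.250e-02 1.000e-04] turn -0.091
short stand [-0.0017 -0.001  -0.    ] turn 0.001
lowest [0.1125 0.1148 0.1161]  rel tcp -0.0456
xy [ 0.456 -0.275] [ 0.522 -0.224]
```

Request:
{"method": "drive_effector", "body": {
  "moves": [
    [0, 0, 2, 0, 0],
    [0, 0, 6, 0, 0],
    [0, 0, 11, 0, 0],
    [0, 0, 15, 0, 0],
    [0, 0, 18, 0, 0],
    [0, 0, 19.4, 0, 0],
    [0, 0, 20.2, 0, 0],
    [0, 0, 20.6, 0, 0],
    [0, 0, 20.6, 0, 0],
    [0, 0, 20.6, 0, 0],
    [0, 0, 20.6, 0, 0]
  ]
}}

```text
t: 17.2
tcp_pos: [0.49, -0.2609, 0.058]
tool_rot: [0.693, 0.721, 0.0, 0.001]
force: [-0.1, -0.0, -0.2]
finger_gap: 0.71
gripper_force: 43.2
```

```bash
python3 go.py short
```

```text
now 17.2 [ 0.49   -0.2609  0.058 ] ang 0.04 gap 0.71 F [-0.1 -0.  -0.2] 43.205749530970934
short drainer [ 4.416e-01  4.170e-02 -3.000e-04] turn -0.092
short stand [-0.0006 -0.0011 -0.    ] turn -0.0
```

Request:
{"method": "drive_effector", "body": {
  "moves": [
    [0, 0, 0.2, 0, 0],
    [0, 0, 0.4, 0, 0],
    [0, 0, 0.6, 0, 0],
    [0, 0, 0.8, 0, 0],
    [0, 0, 0.8, 0, 0],
    [0, 0, 0.8, 0, 0],
    [0, 0, 0.8, 0, 0]
  ]
}}

```text
t: 17.9
tcp_pos: [0.4897, -0.2607, 0.0538]
tool_rot: [0.693, 0.721, -0.0, 0.0]
force: [-1.8, -0.3, 4.8]
finger_gap: 0.708
gripper_force: 44.0
```

```bash
python3 go.py short
```

```text
now 17.9 [ 0.4897 -0.2607  0.0538] ang 0.04 gap 0.708 F [-1.8 -0.3  4.8] 43.95465944398893
short drainer [ 4.414e-01  4.200e-02 -1.000e-04] turn -0.092
short stand [-0.0007 -0.0008  0.    ] turn 0.0
```

In the tool's units: -0.11 m is -22, -0.04 m is -8.

Request:
{"method": "drive_effector", "body": {
  "moves": [
    [0, 0, 0, 0, 0.9],
    [0, 0, 0, 0, 1],
    [0, 0, 0, 0, 1],
    [0, 0, 0, 0, 1],
    [0, 0, 0, 0, 1],
    [0, 0, -2, 0, 1],
    [0, 0, -8, 0, 1],
    [0, 0, -16, 0, 1],
    [0, 0, -22, 0, 1],
    [0, 0, -22, 0, 1],
    [0, 0, -22, 0, 1]
  ]
}}

```text
t: 19.0
tcp_pos: [0.4899, -0.2608, 0.1645]
tool_rot: [0.693, 0.721, 0.0, 0.001]
force: [0.2, 0.2, 0.3]
finger_gap: 1.001
gripper_force: 0.0
```

Request:
{"method": "drive_effector", "body": {
  "moves": [
    [8, 0.6, 0, 0, 1],
    [18, 1.2, 0, -0.2, 1],
    [28, 2, 0, -0.4, 1],
    [38, 2.6, 0, -0.5, 1],
    [48, 3.4, 0, -0.6, 1],
    [58, 4, 0, -0.7, 1],
    [68, 4.8, 0, -0.8, 1],
    [78, 5.4, 0, -0.92, 1],
    [86, 6, 0, -0.92, 1],
    [94, 6.6, 0, -0.92, 1],
    [102, 7.2, 0, -0.92, 1],
    [105.24, 7.32, 0, -0.92, 1],
    [105.24, 7.32, 0, -0.92, 1],
    [105.24, 7.32, 0, -0.92, 1],
    [105.24, 7.32, 0, -0.92, 1],
    [105.24, 7.32, 0, -0.92, 1]
  ]
}}

```text
t: 20.6
tcp_pos: [0.5053, 0.265, 0.1632]
tool_rot: [0.66, 0.751, -0.0, -0.0]
force: [0.4, 0.0, -0.1]
finger_gap: 1.004
gripper_force: 0.0
```

```bash
python3 go.py steel
python3 - <<'E'
from h import *; from station import manip
s=manip.snapshot("side"); cv2.imwrite("pics/s5.png",cv2.resize(s["pixels"][120:420,180:480],None,fx=2,fy=2)[:,:,::-1])
E
```

```text
now 20.6 [0.5053 0.265  0.1632] ang 0.13 gap 1.004 F [ 0.4  0.  -0.1] 0.0
steel drainer [ 0.0015  0.0001 -0.    ] turn -0.002
steel stand [-4.402e-01 -7.720e-02  2.000e-04] turn 0.09
```

View pics/s5.png

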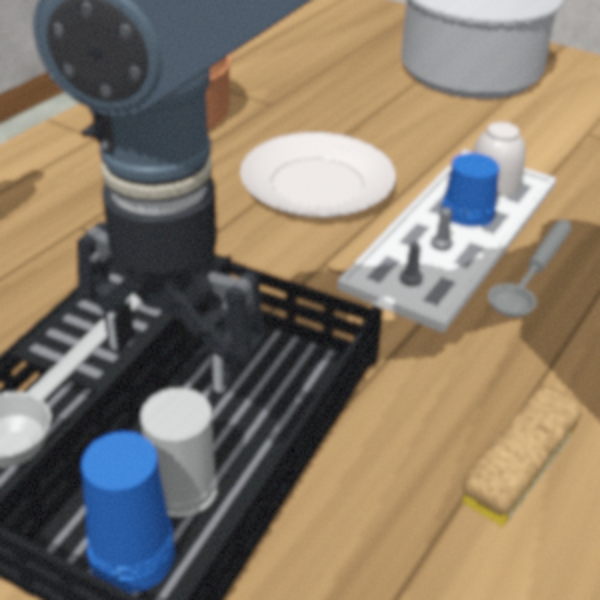

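Short is seated on the third peg at (473,190). The jaws are over the steel cup (180,450). Grip it high so the gripper's body clears the tall cup.

In the tool's units: 0.088 m is 17.6, 0.083 m is 16.6.

Request:
{"method": "drive_effector", "body": {
  "moves": [
    [0, 0, 4, 0, 1],
    [0, 0, 9, 0, 1],
    [0, 0, 14, 0, 1],
    [0, 0, 16.6, 0, 1],
    [0, 0, 17.6, 0, 1],
    [0, 0, 17.6, 0, 1],
    [0, 0, 17.6, 0, 1],
    [0, 0, 17.6, 0, 1],
    [0, 0, 17.6, 0, 0],
    [0, 0, 17.6, 0, 0],
    [0, 0, 17.6, 0, 0],
    [0, 0, 17.6, 0, 0],
    [0, 0, 17.6, 0, 0],
    [0, 0, 17.6, 0, 0],
    [0, 0, 17.6, 0, 0],
    [0, 0, 17.6, 0, 0],
    [0, 0, 17.6, 0, 0]
  ],
  "clamp_n": 40
}}

```text
t: 22.35
tcp_pos: [0.5054, 0.2668, 0.0762]
tool_rot: [0.659, 0.752, 0.0, 0.0]
force: [-0.1, -1.3, 5.8]
finger_gap: 0.654
gripper_force: 42.2
```

Request:
{"method": "drive_effector", "body": {
  "moves": [
    [0, 0, -1, 0, 0],
    [0, 0, -4, 0, 0],
    [0, 0, -9, 0, 0],
    [0, 0, -15, 0, 0],
    [0, 0, -20, 0, 0],
    [0, 0, -22, 0, 0],
    [0, 0, -22, 0, 0],
    [0, 0, -22, 0, 0],
    [0, 0, -22, 0, 0],
    [0, 0, -22, 0, 0]
  ]
}}

```text
t: 23.35
tcp_pos: [0.5044, 0.2663, 0.1839]
tool_rot: [0.659, 0.752, -0.001, -0.001]
force: [-0.0, -0.4, -1.6]
finger_gap: 0.656
gripper_force: 42.8
```

```bash
python3 go.py steel; python3 low.py
```

```text
now 23.35 [0.5044 0.2663 0.1839] ang 0.132 gap 0.656 F [-0.  -0.4 -1.6] 42.805042918771505
steel drainer [ 0.0001  0.0008 -0.    ] turn -0.0
steel stand [-4.415e-01 -7.740e-02  4.000e-04] turn 0.092
lowest [0.1127 0.1148 0.1156]  rel tcp -0.0693
xy [0.474 0.242] [0.53  0.296]
```

Request:
{"method": "drive_effector", "body": {
  "moves": [
    [-2, 0, 0, 0, 0],
    [-6, -1, 0, 0.1, 0],
    [-12, -2, 0, 0.2, 0],
    [-20, -4, 0, 0.3, 0],
    [-28, -5, 0, 0.4, 0],
    [-36, -6, 0, 0.5, 0],
    [-44, -7.6, 0, 0.5, 0],
    [-52, -9, 0, 0.6, 0],
    [-60, -10.4, 0, 0.7, 0],
    [-68, -12, 0, 0.8, 0],
    [-76, -13.4, 0, 0.85, 0],
    [-82, -14.4, 0, 0.92, 0],
    [-86, -15.2, 0, 0.92, 0],
    [-88.2, -15.48, 0, 0.92, 0],
    [-88.2, -15.48, 0, 0.92, 0],
    [-88.2, -15.48, 0, 0.92, 0],
    [-88.2, -15.48, 0, 0.92, 0],
    [-88.2, -15.48, 0, 0.92, 0],
    [-88.2, -15.48, 0, 0.92, 0]
  ]
}}

```text
t: 25.3
tcp_pos: [0.4865, -0.1798, 0.1853]
tool_rot: [0.692, 0.722, 0.0, -0.0]
force: [0.3, -0.9, -0.4]
finger_gap: 0.655
gripper_force: 42.8
```

```bash
python3 go.py steel; python3 low.py
```

```text
now 25.3 [ 0.4865 -0.1798  0.1853] ang 0.041 gap 0.655 F [ 0.3 -0.9 -0.4] 42.80219089239836
steel drainer [4.452e-01 3.710e-02 1.000e-04] turn -0.091
steel stand [-0.0016 -0.0009 -0.    ] turn 0.001
lowest [0.114  0.1159 0.1175]  rel tcp -0.0695
xy [ 0.456 -0.192] [ 0.517 -0.148]
```

Request:
{"method": "drive_effector", "body": {
  "moves": [
    [0, 0, 2, 0, 0],
    [0, 0, 6, 0, 0],
    [0, 0, 11, 0, 0],
    [0, 0, 15, 0, 0],
    [0, 0, 18, 0, 0],
    [0, 0, 19.4, 0, 0],
    [0, 0, 20.2, 0, 0],
    [0, 0, 20.6, 0, 0],
    [0, 0, 20.6, 0, 0],
    [0, 0, 20.6, 0, 0],
    [0, 0, 20.6, 0, 0]
  ]
}}

```text
t: 26.45
tcp_pos: [0.4869, -0.181, 0.0829]
tool_rot: [0.693, 0.721, 0.0, 0.001]
force: [0.1, 0.0, -1.7]
finger_gap: 0.655
gripper_force: 42.8
```

```bash
python3 go.py steel
```

```text
now 26.45 [ 0.4869 -0.181   0.0829] ang 0.04 gap 0.655 F [ 0.1  0.  -1.7] 42.8011991456151
steel drainer [ 4.464e-01  3.620e-02 -3.000e-04] turn -0.092
steel stand [-0.0005 -0.0012 -0.    ] turn 0.0
```

In the tool's units: 0.0045 m is 0.9, 0.004 m is 0.8.

Request:
{"method": "drive_effector", "body": {
  "moves": [
    [0, 0, 0.4, 0, 0],
    [0, 0, 0.6, 0, 0],
    [0, 0, 0.8, 0, 0],
    [0, 0, 0.9, 0, 0],
    [0, 0, 0.9, 0, 0],
    [0, 0, 0.9, 0, 0],
    [0, 0, 0.9, 0, 0]
  ]
}}

```text
t: 27.15
tcp_pos: [0.4865, -0.1808, 0.0782]
tool_rot: [0.693, 0.721, 0.0, 0.0]
force: [-1.9, 0.0, 5.2]
finger_gap: 0.66
gripper_force: 43.3
```

```bash
python3 go.py steel
```

```text
now 27.15 [ 0.4865 -0.1808  0.0782] ang 0.04 gap 0.66 F [-1.9  0.   5.2] 43.261198941618204
steel drainer [ 4.462e-01  3.660e-02 -1.000e-04] turn -0.092
steel stand [-0.0007 -0.0008 -0.    ] turn 0.0
```

In the tool's units: -0.11 m is -22, -0.08 m is -16.

Request:
{"method": "drive_effector", "body": {
  "moves": [
    [0, 0, 0, 0, 0.9],
    [0, 0, 0, 0, 1],
    [0, 0, 0, 0, 1],
    [0, 0, 0, 0, 1],
    [0, 0, 0, 0, 1],
    [0, 0, -2, 0, 1],
    [0, 0, -8, 0, 1],
    [0, 0, -16, 0, 1],
    [0, 0, -22, 0, 1],
    [0, 0, -22, 0, 1],
    [0, 0, -22, 0, 1]
  ]
}}

```text
t: 28.25
tcp_pos: [0.4867, -0.1808, 0.1889]
tool_rot: [0.693, 0.721, 0.0, 0.001]
force: [0.7, -0.9, -0.9]
finger_gap: 0.999
gripper_force: 0.0
```

Request:
{"method": "drive_effector", "body": {
  "moves": [
    [8, 0.4, 0, 0, 1],
    [18, 1, 0, -0.2, 1],
    [28, 1.4, 0, -0.4, 1],
    [38, 2, 0, -0.5, 1],
    [48, 2.6, 0, -0.6, 1],
    [58, 3, 0, -0.7, 1],
    [68, 3.6, 0, -0.8, 1],
    [78, 4, 0, -0.92, 1],
    [86, 4.6, 0, -0.92, 1],
    [94, 5, 0, -0.92, 1],
    [102, 5.4, 0, -0.92, 1],
    [104.1, 5.52, 0, -0.92, 1],
    [104.1, 5.52, 0, -0.92, 1],
    [104.1, 5.52, 0, -0.92, 1],
    [104.1, 5.52, 0, -0.92, 1],
    [104.1, 5.52, 0, -0.92, 1]
  ]
}}

```text
t: 29.85
tcp_pos: [0.4934, 0.3389, 0.1877]
tool_rot: [0.66, 0.752, -0.0, -0.0]
force: [-0.0, -0.0, 0.5]
finger_gap: 1.004
gripper_force: 0.0
```

```bash
python3 go.py tall
python3 - <<'E'
from h import *; from station import manip
s=manip.snapshot("side"); cv2.imwrite("pics/s6.png",cv2.resize(s["pixels"][120:420,180:480],None,fx=2,fy=2)[:,:,::-1])
E
```

```text
now 29.85 [0.4934 0.3389 0.1877] ang 0.13 gap 1.004 F [-0.  -0.   0.5] 0.0
tall drainer [ 0.0011  0.     -0.    ] turn -0.002
tall stand [-4.354e-01 -6.790e-02  3.000e-04] turn 0.09
```

View pics/s6.png

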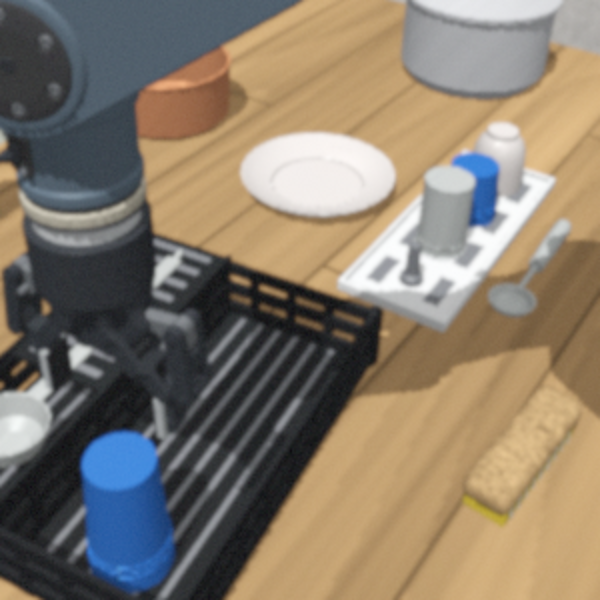

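Steel is seated at (447,210), and the jaws are over tall. The ladle is untouched. Grip tall at about 0.087.

The rows are not in the units I measure in: shifts go in units of 5 mm and turns go in units of 0.1 rad. I convert before sending: 0.101 m is 20.2, 0.095 m is 19.

Request:
{"method": "drive_effector", "body": {
  "moves": [
    [0, 0, 4, 0, 1],
    [0, 0, 10, 0, 1],
    [0, 0, 16, 0, 1],
    [0, 0, 19, 0, 1],
    [0, 0, 20.2, 0, 1],
    [0, 0, 20.2, 0, 1],
    [0, 0, 20.2, 0, 1],
    [0, 0, 20.2, 0, 1],
    [0, 0, 20.2, 0, 0],
    [0, 0, 20.2, 0, 0],
    [0, 0, 20.2, 0, 0],
    [0, 0, 20.2, 0, 0],
    [0, 0, 20.2, 0, 0],
    [0, 0, 20.2, 0, 0],
    [0, 0, 20.2, 0, 0],
    [0, 0, 20.2, 0, 0],
    [0, 0, 20.2, 0, 0]
  ],
  "clamp_n": 40
}}

```text
t: 31.6
tcp_pos: [0.4936, 0.3407, 0.0883]
tool_rot: [0.659, 0.752, 0.001, 0.0]
force: [-1.9, -0.2, 6.8]
finger_gap: 0.688
gripper_force: 42.2
```

Request:
{"method": "drive_effector", "body": {
  "moves": [
    [0, 0, -1, 0, 0],
    [0, 0, -4, 0, 0],
    [0, 0, -9, 0, 0],
    [0, 0, -15, 0, 0],
    [0, 0, -20, 0, 0],
    [0, 0, -22, 0, 0],
    [0, 0, -22, 0, 0],
    [0, 0, -22, 0, 0],
    [0, 0, -22, 0, 0],
    [0, 0, -22, 0, 0]
  ]
}}

```text
t: 32.6
tcp_pos: [0.4925, 0.3401, 0.1954]
tool_rot: [0.659, 0.752, -0.001, -0.001]
force: [-0.4, 0.6, -0.6]
finger_gap: 0.687
gripper_force: 43.0
```

```bash
python3 go.py tall; python3 low.py
```

```text
now 32.6 [0.4925 0.3401 0.1954] ang 0.132 gap 0.687 F [-0.4  0.6 -0.6] 42.993922935565934
tall drainer [-0.0002  0.0008 -0.    ] turn -0.0
tall stand [-0.4365 -0.0681  0.0005] turn 0.092
lowest [0.1123 0.1142 0.1163]  rel tcp -0.0813
xy [0.458 0.314] [0.514 0.374]
```

Held, with the rim about 80 mm below the TCP, so the placing height is about 0.090.

In the tool's units: -0.4365 m is -87.3, -0.43 m is -86, 0.092 rad is 0.92.

Request:
{"method": "drive_effector", "body": {
  "moves": [
    [-2, 0, 0, 0, 0],
    [-6, -1, 0, 0.1, 0],
    [-12, -2, 0, 0.2, 0],
    [-20, -3, 0, 0.3, 0],
    [-28, -4, 0, 0.4, 0],
    [-36, -5.6, 0, 0.5, 0],
    [-44, -6.8, 0, 0.5, 0],
    [-52, -8, 0, 0.6, 0],
    [-60, -9.4, 0, 0.7, 0],
    [-68, -10.6, 0, 0.8, 0],
    [-76, -12, 0, 0.85, 0],
    [-82, -12.8, 0, 0.92, 0],
    [-86, -13.4, 0, 0.92, 0],
    [-87.3, -13.6, 0, 0.92, 0],
    [-87.3, -13.6, 0, 0.92, 0],
    [-87.3, -13.6, 0, 0.92, 0],
    [-87.3, -13.6, 0, 0.92, 0],
    [-87.3, -13.6, 0, 0.92, 0],
    [-87.3, -13.6, 0, 0.92, 0]
  ]
}}

```text
t: 34.55
tcp_pos: [0.4833, -0.1004, 0.1968]
tool_rot: [0.692, 0.722, 0.0, -0.0]
force: [0.8, -1.1, -0.0]
finger_gap: 0.691
gripper_force: 43.0
```

```bash
python3 go.py tall; python3 low.py
```

```text
now 34.55 [ 0.4833 -0.1004  0.1968] ang 0.041 gap 0.691 F [ 0.8 -1.1 -0. ] 42.989847413264215
tall drainer [0.4396 0.0282 0.    ] turn -0.091
tall stand [-0.0012 -0.0009 -0.    ] turn 0.001
lowest [0.1131 0.1151 0.1174]  rel tcp -0.0817
xy [ 0.449 -0.114] [ 0.514 -0.064]
```

Request:
{"method": "drive_effector", "body": {
  "moves": [
    [0, 0, 2, 0, 0],
    [0, 0, 6, 0, 0],
    [0, 0, 11, 0, 0],
    [0, 0, 15, 0, 0],
    [0, 0, 18, 0, 0],
    [0, 0, 19.4, 0, 0],
    [0, 0, 20.2, 0, 0],
    [0, 0, 20.6, 0, 0],
    [0, 0, 20.6, 0, 0],
    [0, 0, 20.6, 0, 0],
    [0, 0, 20.6, 0, 0]
  ]
}}

```text
t: 35.7
tcp_pos: [0.4837, -0.1014, 0.0944]
tool_rot: [0.693, 0.721, 0.0, 0.001]
force: [-0.6, -0.7, -0.1]
finger_gap: 0.689
gripper_force: 43.0
```

```bash
python3 go.py tall
```

```text
now 35.7 [ 0.4837 -0.1014  0.0944] ang 0.04 gap 0.689 F [-0.6 -0.7 -0.1] 42.98905084608123
tall drainer [ 4.406e-01  2.730e-02 -2.000e-04] turn -0.092
tall stand [-0.0002 -0.0012 -0.    ] turn 0.0
```

In the tool's units: 0.004 m is 0.8, 0.0035 m is 0.7.

Request:
{"method": "drive_effector", "body": {
  "moves": [
    [0, 0, 0.4, 0, 0],
    [0, 0, 0.6, 0, 0],
    [0, 0, 0.7, 0, 0],
    [0, 0, 0.8, 0, 0],
    [0, 0, 0.8, 0, 0],
    [0, 0, 0.8, 0, 0],
    [0, 0, 0.8, 0, 0]
  ]
}}

```text
t: 36.4
tcp_pos: [0.4833, -0.1012, 0.0904]
tool_rot: [0.693, 0.721, 0.0, 0.0]
force: [-1.0, -0.1, 4.8]
finger_gap: 0.688
gripper_force: 43.6
```

```bash
python3 go.py tall
```

```text
now 36.4 [ 0.4833 -0.1012  0.0904] ang 0.04 gap 0.688 F [-1.  -0.1  4.8] 43.604785966454074
tall drainer [ 4.405e-01  2.770e-02 -1.000e-04] turn -0.092
tall stand [-0.0003 -0.0008 -0.    ] turn 0.0
```

Request:
{"method": "drive_effector", "body": {
  "moves": [
    [0, 0, 0, 0, 0.9],
    [0, 0, 0, 0, 1],
    [0, 0, 0, 0, 1],
    [0, 0, 0, 0, 1],
    [0, 0, 0, 0, 1],
    [0, 0, -2, 0, 1],
    [0, 0, -8, 0, 1],
    [0, 0, -16, 0, 1],
    [0, 0, -24, 0, 1],
    [0, 0, -30, 0, 1],
    [8, 0, -30, 0, 1],
    [18, 0, -30, 0, 1],
    [28, 0, -30, 0, 1],
    [38, 0, -30, 0, 1],
    [48, 0, -30, 0, 1],
    [54, 0, -30, 0, 1],
    [60, 0, -30, 0, 1],
    [60, 0, -30, 0, 1],
    [60, 0, -30, 0, 1],
    [60, 0, -30, 0, 1]
  ]
}}

```text
t: 38.4
tcp_pos: [0.4712, 0.1978, 0.2401]
tool_rot: [0.693, 0.721, -0.0, 0.0]
force: [0.3, -0.4, 0.1]
finger_gap: 1.008
gripper_force: 0.0
```

```bash
python3 - <<'E'
from h import *; from station import manip
s=manip.snapshot("side"); t=manip.snapshot("top")
cv2.imwrite("pics/end.png",np.hstack([cv2.resize(s["pixels"],(400,300)),cv2.resize(t["pixels"][200:340,330:530],(400,300))])[:,:,::-1])
for n,p,z in(("tall",(.4825,-.1016),.125),("steel",(.4857,-.1815),.102),("short",(.4889,-.2615),.08),("cer",(.4921,-.3414),.09)):
    P=tops(t,p,z,.005); print(n,len(P),np.median(P[:,2]).round(4),P[:,:2].mean(0).round(4),"peg",p)
E
```

```text
tall 806 0.1254 [ 0.4836 -0.1015] peg (0.4825, -0.1016)
steel 820 0.1022 [ 0.4869 -0.1809] peg (0.4857, -0.1815)
short 823 0.0804 [ 0.4903 -0.2616] peg (0.4889, -0.2615)
cer 392 0.09 [ 0.4925 -0.3428] peg (0.4921, -0.3414)
```

View pics/end.png

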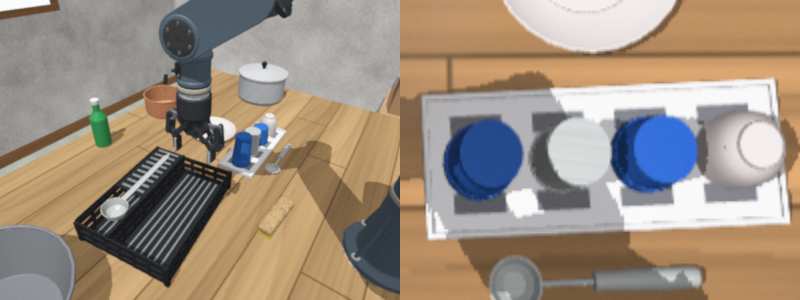

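All four cups stand on the tray in order (tall, steel, short and ceramic, at x = 480, 575, 660 and 750 in the right panel). Each top is within 2 mm of its peg and at the height of a seated cup, and the ladle looks unmoved.

```bash
python3 -c "
from station import manip
print(manip.sign_off())"
```

```text
the job is handed in; nothing more can be done
None
```

The job is handed in (no verdict came back): tall, steel, short and ceramic stand mouth down over their pegs in their original left-to-right order, each measured within 2 mm of its peg's estimated position, with the ladle apparently unmoved, after about 38 s of the 106 s allowed.

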